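# Sweep the loose ferrite rings into the parts fence

## Task

Sweep the three loose dark ferrite rings across the bench with the fingertips into the blue three-sided parts fence through its open side, so that each lies flat on the bench wholly inside the fence. Slide them steadily: do not pinch or lift them, press hard on them or flick them. Leave the relay, heatsink, clamp-on ferrite, coaxial adapter and brass spacer where they are.

Things in the scene. Friction and masses are not known exactly. Their poses are not given: they have to be found in the camera images.
- fence: Blue sheet-metal fence fixed to the bench: three walls 25 mm high, 4 mm thick, round a pocket 160 mm wide (x) and 110 mm deep (y); no floor, parts slide on the bench. Outside run screw flanges, 2 mm high, up to 16 mm wide. Origin: on the bench, middle of the mouth line between the free ends of the side walls; +y points out of the mouth. Inner faces: sides x = +-80 mm, back y = -110 mm.
- ring_large: Loose dark-grey ferrite ring (a toroid) lying flat on the bench; outside diameter 34 mm, 13 mm high, hole about 19 mm, 35 to 70 g. Origin: centre of its underside; z up.
- ring_medium: Loose dark-grey ferrite ring (a toroid) lying flat on the bench; outside diameter 30 mm, 12 mm high, hole about 17 mm, 35 to 70 g. Origin: centre of its underside; z up.
- ring_small: Loose dark-grey ferrite ring (a toroid) lying flat on the bench; outside diameter 26 mm, 12 mm high, hole about 14 mm, 35 to 70 g. Origin: centre of its underside; z up.
- relay: Plug-in relay, beige case with a black foot, 22 x 28 x 37 mm high. Stands loose on the bench, to be left alone. Origin: centre of its underside.
- ferrite_clamp: Clamp-on ferrite in a dark-grey rectangular case, 24 x 37 x 23 mm high (no ring). Stands loose on the bench, to be left alone. Origin: centre of its underside.
- heatsink: Finned grey heatsink, 45 x 62 x 27 mm high. Stands loose on the bench, to be left alone. Origin: centre of its underside.
- attenuator: Coaxial adapter with a black square body and a bright connector end, 15 x 44 x 15 mm high, lying along its y. Stands loose on the bench, to be left alone. Origin: centre of its underside.
- brass_spacer: Brass hexagonal spacer standing upright, 14 x 16 x 34 mm high. Stands loose on the bench, to be left alone. Origin: centre of its underside.

How it is judged:
By the outcome, as a careful person would: the job done as asked, in the order asked, and still so for the second after the job is handed in, with the robot touching nothing.
It also fails if it takes over 67 s, if anything falls off the work surface, if the arm or the gripper's body presses on something with over 40 N, if the wrist force passes 120 N, or if a joint passes its speed limit or range.

## Robot

A 6-joint arm with a two-finger parallel gripper is mounted at the origin on a cart in front of the work surface, level with it; the furniture and walls round the work are solid. World frame = base frame: x ahead of the robot, y to its left, z up, the work surface at z = 0. Lengths are in mm, angles in rad, forces in N, time in s.
With the tool pointing down it reaches from about 300 to 1000 mm from the base axis. Payload 5.1 kg.
Tool frame: the origin (TCP) lies midway between the tips of the shut fingers; the grasp point (between the pads) lies 19 mm behind it (grip_point_offset is the distance from the TCP to the grasp point, in mm); z points along the fingers, y is the line along which they close (so a half turn about z gives the same grasp; the last joint's range is limited). The gripper opens to 95 mm and grips with 3 to 60 N. Pads are 20 mm wide; open, the fingers measure 119 mm over their backs; the gripper's body (75 mm by 180 mm) begins 59 mm behind the grasp point.
Start: joints at [-0.083, 0.124, 1.65, -0, 1.367, -0.083], TCP at [649.988, -0.028, 180.456] pointing down, gripper open.
Joint ranges: [-2.61, 2.61], [-1.02, 2.33], [0.03, 2.71], [-1.35, 4.49], [0.32, 2.68], [-2.91, 2.91]. Speed limits (rad/s): [2.57, 2.57, 3.14, 3.14, 3.14, 3.14].

## Interface

Orientations are given as a rotation vector (axis times angle).
In Python, from station import observe, camera, hand_in, grip_point_offset gives the robot as it stands. The module is installed in compiled form; this text tells all that it offers.
- The arm moves only by the tool arm_command, never from a script. Its argument "commands" is one flat list of numbers, 6 for each row, row after row: the shift along the world's x, y, z in cm, then the turn, a rotation vector about the world's x, y, z in degrees. A call has 1 to 10 rows; each row shifts and turns the commanded pose from where the row before left it; what a row does not reach is not made up. A row lasts 1/8 s, in which the tool goes at most 62.5 mm and 10.7 degrees, less where a joint would pass 70% of its speed; a pose out of reach is approached as far as the arm can. A call with a gripper value outside its range is refused whole. "jaw" is the finger opening in cm, from 0 to 9.51, set as the call begins (left out, the last holds). The fingers move at their own pace and stop on an object; "force" is the grip in N (left out, the last holds). Time passes only in rows, so rows that do not move let the fingers close. It gives the time, the measured TCP pose, the force, the opening and the grip force at its end, in the units of the state.
- observe(): the state, without advancing time (a new reading comes with each control period).
- camera(name): name is "scene" or "side" or "wrist"; returns a dict with "image" (480x640x3 uint8, red, green, blue), "range_z" (480x640 float32, mm along the optical axis (not along the pixel's ray), 0 where there is no reading), "fx", "fy", "cx", "cy" (pixels), "view" (4x4, takes a point from world to camera coordinates); the wrist camera has in their place "mount" (4x4, takes a point from camera to tool coordinates, whose origin is the TCP and whose axes are the flange's). Camera axes: x right, y down, z forward; pixel columns grow to the right and rows downward; lengths in mm; the calibration is good to about 2 mm. A picture is of the moment at which its call begins: read the wrist's pose just before it.
- hand_in(): hands the job in; it is judged then, once.
The state is a dict: "time": time; "q": joint angles; "qvel": joint speeds; "joint_efforts": joint torques, N m; "eef_pos": TCP position; "ee_rot": TCP orientation; "contact_force": force on the tool from outside, world axes, zero at the start; "torque": the same for the moment, N m; "opening": opening from 0.0 (shut) to 1.0 (fully open); "finger_force": force on a finger pad.
Only numpy, scipy, OpenCV 4.12 (cv2) and the standard library are available. Lean on these libraries where they do the work, as an engineer would, in place of code of your own. Each camera call takes 0.05 s, during which the arm holds its last target. There are 200 camera calls.

## Working session

There is one attempt and no reset: what is moved stays moved. The work goes in short steps, Python scripts to look and compute and a tool call to move; the robot and the scene stay as the last step left them, time stands still between calls to the robot, and variables do not carry over. Pictures are saved under pics/ and viewed, at most 10 in all, crops included, and the job is handed in when it is done.

Besides the shell and the picture viewer there is one more tool, called as name(argument=value, ...) on one line, values as JSON. arm_command: Moves the arm, as the interface text tells. Its arguments: {"type":"object","properties":{"commands":{"type":"array","items":{"type":"number"}},"jaw":{"type":"number"},"force":{"type":"number"}},"required":["commands"]}

```bash
mkdir -p pics
cat > h.py <<'E'
import numpy as np, cv2
from station import observe, camera, hand_in
def cloud(c):
    z=c["range_z"].astype(float); v,u=np.mgrid[:480,:640]
    P=np.stack([(u-c["cx"])/c["fx"]*z,(v-c["cy"])/c["fy"]*z,z],-1)
    V=np.asarray(c["view"]); W=(P-V[:3,3])@V[:3,:3]
    W[z==0]=np.nan
    return W
def snap(n,f):
    c=camera(n); cv2.imwrite(f"pics/{f}.png",c["image"][:,:,::-1]); np.savez(f"pics/{f}.npz",**{k:np.asarray(v) for k,v in c.items()}); return c
E
python3 - <<'E'
from h import *
c=snap("scene","s1"); d=snap("side","d1")
for k in (c,d): print(np.linalg.inv(k["view"])[:3].round(2).tolist())
print(observe())
E
```

```text
[[0.62, -0.54, 0.57, 48.18], [-0.78, -0.41, 0.46, -312.97], [-0.01, -0.74, -0.68, 616.45]]
[[-0.93, -0.12, 0.33, 269.39], [-0.36, 0.33, -0.88, 788.77], [-0.0, -0.94, -0.35, 341.88]]
{'time': 0.1, 'q': array([-8.25908641e-02,  1.24421817e-01,  1.65151433e+00,  2.82311988e-06,
        1.36748734e+00, -8.26079271e-02]), 'qvel': array([-1.16102475e-03, -1.52599733e-03, -3.08868467e-03,  1.92781170e-04,
       -5.70337344e-05,  5.91909060e-04]), 'joint_efforts': array([ 5.00436727e-04, -4.18875861e+01, -3.61097610e+01,  7.76667567e-02,
        4.61263221e-02, -8.66308574e-05]), 'eef_pos': array([6.49369538e+02, 2.99653686e-02, 1.79335374e+02]), 'ee_rot': array([-2.22043368e+00, -2.22047030e+00,  1.85469903e-03]), 'contact_force': array([ 0.79551263, -0.6491744 ,  0.46890782]), 'torque': array([-0.00675881,  0.00263806, -0.03181604]), 'finger_force': 0.0, 'opening': 0.999060460175042}
```

Run:
```python
from h import *
# top-down map, 2px/mm? 1 px = 1 mm, x 300..1000 down->up, y 400..-400
M=np.zeros((600,800,3),np.uint8);H=np.full((600,800),-1.)
for f in ("s1","d1"):
    c=dict(np.load(f"pics/{f}.npz")); W=cloud(c); ok=np.isfinite(W[...,2])&(W[...,2]<60)&(W[...,2]>-20)
    p=W[ok]; col=c["image"][ok]
    r=(900-p[:,0]).round().astype(int); k=(400-p[:,1]).round().astype(int)
    g=(r>=0)&(r<600)&(k>=0)&(k<800)
    for a,b,z,cc in zip(r[g],k[g],p[g][:,2],col[g]):
        for da in(0,1):
            for db in (0,1):
                if a+da<600 and b+db<800 and z>H[a+da,b+db]: H[a+da,b+db]=z; M[a+da,b+db]=cc
for i in range(0,800,100): cv2.putText(M,str(400-i),(i,10),0,.4,(255,0,0)); M[::4,i]=(255,0,0)
for i in range(0,600,100): cv2.putText(M,str(900-i),(0,i+10),0,.4,(255,0,0)); M[i,::4]=(255,0,0)
cv2.imwrite("pics/top.png",M[:,:,::-1]); np.save("pics/H.npy",H)
```

```text
(no output)
```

View pics/s1.png

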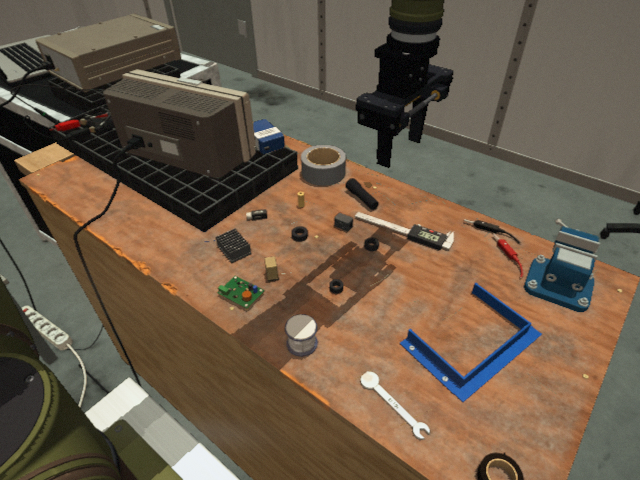

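View pics/top.png

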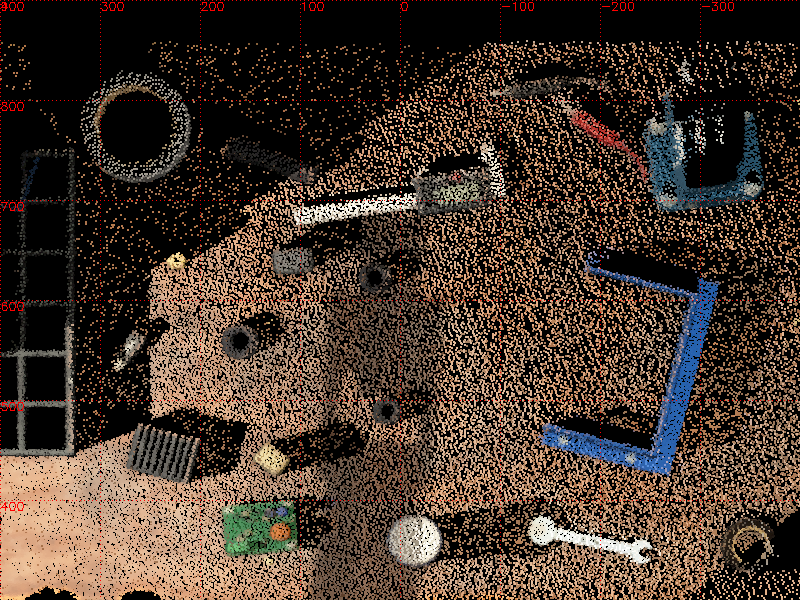

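Run:
```python
from h import *
from scipy.optimize import least_squares
Ws=[];Cs=[]
for f in ("s1","d1"):
    c=dict(np.load(f"pics/{f}.npz")); W=cloud(c); ok=np.isfinite(W[...,2])
    Ws.append(W[ok]);Cs.append(c["image"][ok].astype(int))
for n,(x,y),R in (("L",(560,160),17),("M",(625,26),15),("S",(492,14),13)):
  for W in Ws:
    p=W[(np.hypot(W[:,0]-x,W[:,1]-y)<30)&(W[:,2]>5)&(W[:,2]<20)]
    if len(p)<15: print(n,len(p));continue
    t=p[p[:,2]>np.percentile(p[:,2],90)-3][:,:2]
    r0=R*.78
    s=least_squares(lambda q:np.hypot(*(t-q).T)-r0,t.mean(0),loss="soft_l1",f_scale=2)
    print(n,len(t),s.x.round(1),"bbox mid",((p.max(0)+p.min(0))/2).round(1),(p.max(0)-p.min(0)).round(1))
# others
for n,(x,y),r in (("relay",(442,131),30),("clamp",(640,105),28),("heats",(448,238),45),("att",(548,270),35),("brass",(639,224),18),("cyl",(360,-14),40),("calip",(700,20),110),("pcb",(370,140),50)):
    for W in Ws:
        p=W[(np.hypot(W[:,0]-x,W[:,1]-y)<r)&(W[:,2]>5)]
        if len(p)>10: print(n,len(p),p.min(0).round(),p.max(0).round())
# fence
for W,C in zip(Ws,Cs):
    m=(W[:,2]>21)&(W[:,2]<30)&(C[:,2]>C[:,0]+50)&(W[:,1]<-120)&(W[:,1]>-330)&(W[:,0]<660)&(W[:,0]>400)
    p=W[m][:,:2]
    def res(q):
        X=q[:2];a=q[2];d=p-X
        u=d@[np.cos(a),np.sin(a)];v=d@[-np.sin(a),np.cos(a)]  # fence x along u
        e=lambda u,v,ul,uh,vl,vh:np.hypot(np.maximum(0,np.maximum(ul-u,u-uh)),np.maximum(0,np.maximum(vl-v,v-vh)))
        # centre lines
        return np.minimum.reduce([np.hypot(abs(u)-82,np.maximum(0,np.maximum(-112-v,v))),np.hypot(v+112,np.maximum(0,abs(u)-82))])
    s=least_squares(res,[551,-166,-.2],loss="soft_l1",f_scale=2)
    q=s.x; v=(p-q[:2])@[-np.sin(q[2]),np.cos(q[2])]; u=(p-q[:2])@[np.cos(q[2]),np.sin(q[2])]
    print("fence",len(p),q.round(3),s.cost/len(p),"v range",v.min(),v.max(),"u",u.min(),u.max())
```

```text
L 111 [559.5 159.3] bbox mid [559.5 159.2   9.8] [33.6 33.   9.6]
L 160 [559.3 162.7] bbox mid [559.8 161.2  10.1] [33.8 35.8  9.9]
M 79 [623.5  24.3] bbox mid [623.   24.6   9.7] [27.4 28.3  9.1]
M 88 [622.9  26.9] bbox mid [623.2  26.1   9.8] [28.8 29.9  8.9]
S 88 [489.8  12.5] bbox mid [489.5  12.7   9.7] [26.5 26.   9.4]
S 78 [489.7  14.9] bbox mid [489.8  13.8   9.5] [25.  27.7  8.9]
relay 249 [426. 112.   5.] [458. 143.  39.]
relay 565 [426. 116.   5.] [459. 147.  39.]
clamp 224 [627.  88.   5.] [652. 124.  25.]
clamp 323 [628.  90.   5.] [653. 129.  25.]
heats 684 [418. 202.   5.] [477. 273.  28.]
heats 1620 [418. 202.   5.] [477. 274.  29.]
att 144 [530. 254.   5.] [570. 289.  16.]
att 97 [541. 258.  11.] [570. 275.  16.]
brass 84 [632. 215.   5.] [647. 230.  34.]
brass 221 [633. 218.   5.] [648. 233.  35.]
cyl 976 [335. -41.   5.] [385.  11.  47.]
cyl 854 [335. -38.   5.] [386.  14.  48.]
calip 8162 [591. -89.   5.] [745. 125. 457.]
calip 6405 [590. -89.   5.] [743. 117. 407.]
pcb 838 [345. 103.   6.] [401. 179.  23.]
pcb 952 [345. 105.   5.] [400. 179.  24.]
fence 526 [ 5.53460e+02 -1.66682e+02 -2.54000e-01] 0.6110454649737628 v range -113.63871921937411 -0.4899351796761404 u -84.34508708491198 85.44101231309001
fence 133 [ 5.53378e+02 -1.62414e+02 -2.53000e-01] 0.6469011256964665 v range -114.68388519536256 -1.4298399895618414 u -83.98624040723108 83.72715419487247
```

arm_command(commands=[-1.5,3.3,0,0,0,0,-1.5,3.3,0,0,0,0,-1.5,3.3,0,0,0,0,-1.5,3.3,0,0,0,0,-1.5,3.3,0,0,0,0,-1.5,3.3,0,0,0,0,0,0,-4,0,0,0,0,0,-4,0,0,0,0,0,-4,0,0,0,0,0,0,0,0,0], jaw=2.0, force=10)

```text
time: 1.35
eef_pos: [556.3, 197.1, 56.0]
ee_rot: [-2.218, -2.218, 0.012]
contact_force: [-0.3, -0.6, 0.1]
opening: 0.21
finger_force: 0.0
```

arm_command(commands=[0,0,-2,0,0,0,0,0,-1.5,0,0,0,0,0,0,0,0,0,0,0,0,0,0,0])

```text
time: 1.85
eef_pos: [560.5, 198.1, 26.1]
ee_rot: [2.221, 2.221, 0.001]
contact_force: [0.6, 0.8, 0.5]
opening: 0.21
finger_force: 0.0
```

arm_command(commands=[0,0,-1.2,0,0,0,0,0,-0.8,0,0,0,0,0,0,0,0,0])

```text
time: 2.22
eef_pos: [559.0, 197.7, 4.1]
ee_rot: [-2.221, -2.221, 0.003]
contact_force: [-0.4, 0.1, -0.1]
opening: 0.21
finger_force: 0.0
```

Run:
```python
from h import *
print(observe()["eef_pos"],observe()["contact_force"])
c=camera("side")["image"]; s=camera("scene")["image"]
V=np.vstack
cv2.imwrite("pics/a2.png",cv2.resize(np.hstack([s[160:320,190:390]]),None,fx=3.5,fy=3.5)[:,:,::-1])
```

```text
[558.9851099  197.73974358   4.14929056] [-0.44957003  0.11935359 -0.09009805]
```

View pics/a2.png

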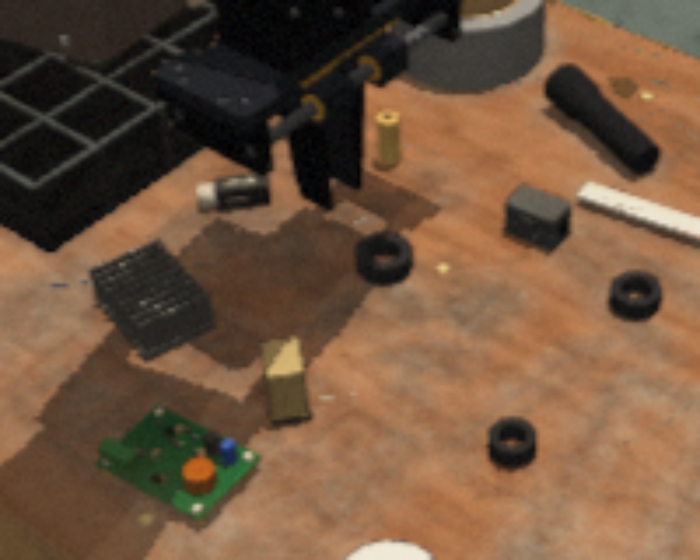

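Run:
```python
from h import *
for n in ("scene","side"):
    c=camera(n); W=cloud(c); p=W[(W[...,2]>-10)&(W[...,2]<90)&(W[...,0]>520)&(W[...,0]<600)&(W[...,1]>140)&(W[...,1]<240)]
    for a in range(-10,90,8):
        q=p[(p[:,2]>=a)&(p[:,2]<a+8)&((p[:,2]>6))]
        if len(q): print(n,a,len(q),q.min(0).round(),q.max(0).round())
    if n=="side":
        cv2.imwrite("pics/a3.png",c["image"][:,:,::-1])
```

```text
scene 6 143 [543. 142.   6.] [576. 176.  14.]
scene 14 1 [543. 158.  14.] [543. 158.  14.]
scene 30 4 [547. 188.  36.] [573. 206.  38.]
scene 38 47 [544. 187.  38.] [573. 210.  46.]
scene 46 51 [541. 185.  46.] [574. 210.  54.]
scene 54 55 [540. 186.  54.] [575. 208.  62.]
scene 62 65 [540. 186.  62.] [579. 209.  70.]
scene 70 66 [538. 186.  70.] [580. 209.  78.]
scene 78 62 [538. 186.  78.] [581. 209.  86.]
scene 86 26 [538. 186.  86.] [581. 210.  90.]
side 6 240 [544. 145.   6.] [577. 180.  14.]
side 14 13 [548. 150.  14.] [574. 179.  15.]
side 38 76 [545. 188.  40.] [575. 212.  46.]
side 46 98 [543. 188.  46.] [576. 213.  54.]
side 54 118 [541. 187.  54.] [578. 212.  62.]
side 62 129 [541. 190.  62.] [579. 213.  70.]
side 70 132 [540. 187.  70.] [579. 212.  78.]
side 78 140 [539. 188.  78.] [581. 212.  86.]
side 86 70 [538. 189.  86.] [579. 212.  90.]
```

View pics/a3.png

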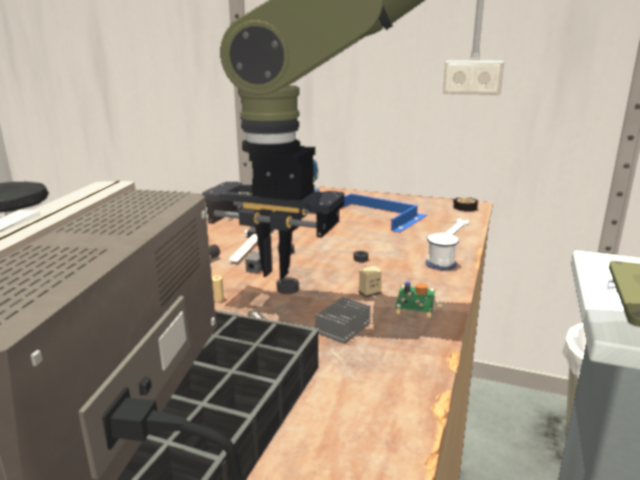

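Run:
```python
from h import *
import station
print(station.grip_point_offset, callable(station.grip_point_offset) and station.grip_point_offset())
for f in ("s1","d1"):
    c=dict(np.load(f"pics/{f}.npz")); W=cloud(c)
    p=W[(W[...,2]>100)&(W[...,2]<300)&(abs(W[...,0]-650)<90)&(abs(W[...,1])<70)]
    for a in range(150,300,12):
        q=p[(p[:,2]>=a)&(p[:,2]<a+12)]
        if len(q): print(f,a,len(q),q.min(0).round(),q.max(0).round())
print(observe())
```

```text
18.8 False
s1 210 123 [596. -11. 211.] [701.  13. 222.]
s1 222 166 [592. -12. 222.] [703.  13. 234.]
s1 234 184 [591. -12. 234.] [706.  12. 246.]
s1 246 188 [590. -12. 246.] [707.  12. 258.]
s1 258 182 [588. -12. 258.] [708.  11. 270.]
s1 270 115 [587. -13. 270.] [709.  13. 282.]
s1 282 145 [566. -34. 282.] [729.  34. 294.]
s1 294 250 [566. -35. 294.] [732.  34. 300.]
d1 210 79 [597. -11. 214.] [702.  15. 222.]
d1 222 128 [594. -11. 222.] [705.  17. 234.]
d1 234 148 [593. -10. 234.] [706.  15. 246.]
d1 246 171 [591. -11. 246.] [707.  15. 258.]
d1 258 168 [590. -10. 258.] [709.  15. 270.]
d1 270 183 [589. -13. 270.] [710.  16. 282.]
d1 282 273 [567. -32. 282.] [730.  37. 294.]
d1 294 249 [566. -35. 294.] [732.  39. 300.]
{'time': 2.425, 'q': array([2.49435244e-01, 1.72344485e-01, 1.90941871e+00, 1.14184692e-05,
       1.05933862e+00, 2.49414416e-01]), 'qvel': array([ 0.00035831, -0.00170584, -0.00210367,  0.00058706,  0.00165658,
        0.00014363]), 'joint_efforts': array([ 2.82100831e-03, -3.90345347e+01, -3.11039293e+01,  7.70400348e-02,
        2.00406014e-02, -1.87370433e-04]), 'eef_pos': array([560.25164824, 198.03388906,   5.72890109]), 'ee_rot': array([2.22125330e+00, 2.22128716e+00, 6.70830695e-04]), 'contact_force': array([-0.08965323,  0.04598149, -0.00719356]), 'torque': array([ 0.01230335,  0.01745565, -0.01976084]), 'finger_force': 0.0, 'opening': 0.21116482649551185}
```

The cameras show the fingertips about 30 mm higher than the reported TCP, both at the start and now, so I'll lower cautiously and measure against the images.

arm_command(commands=[0,0,-0.5,0,0,0,0,0,-0.5,0,0,0,0,0,-0.5,0,0,0,0,0,-0.4,0,0,0,0,0,0,0,0,0])

```text
time: 3.05
eef_pos: [559.6, 197.8, -14.2]
ee_rot: [-2.221, -2.221, 0.001]
contact_force: [0.5, 0.0, 0.4]
opening: 0.21
finger_force: 0.0
```

Run:
```python
from h import *
o=observe();print(o["eef_pos"],o["contact_force"])
for n in ("scene","side"):
    c=camera(n); W=cloud(c); p=W[(W[...,2]>6)&(W[...,2]<90)&(W[...,0]>520)&(W[...,0]<600)&(W[...,1]>182)&(W[...,1]<240)]
    print(n,np.sort(p[:,2])[:8].round(1))
    q=p[p[:,2]<40]; print(q.min(0),q.max(0))
    if n=="scene": cv2.imwrite("pics/a4.png",cv2.resize(c["image"][160:280,220:380],None,fx=4,fy=4)[:,:,::-1])
```

```text
[559.56231233 197.84255676 -14.15244721] [0.53341967 0.04734007 0.36241122]
scene [17.8 19.2 19.7 19.9 20.1 20.4 20.5 20.6]
[540.18287256 185.33977447  17.82676656] [577.15157266 209.44702747  39.88666524]
side [20.1 20.2 20.4 20.7 20.9 20.9 21.  21.1]
[541.15840542 186.51274318  20.10771828] [576.87725888 212.8927342   39.9666633 ]
```

View pics/a4.png

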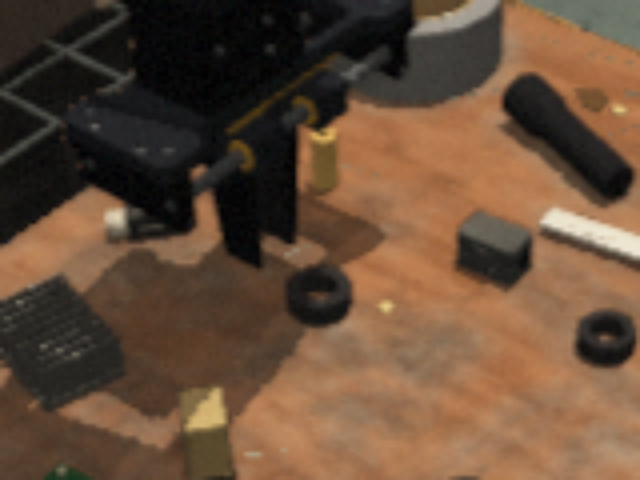

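The fingers stand just behind the large ring (crop ~260,265, with the ring at 318,295). The tips are about 18 mm up and free, so I lower the last part.

arm_command(commands=[0,0,-0.4,0,0,0,0,0,-0.4,0,0,0,0,0,-0.4,0,0,0,0,0,-0.1,0,0,0,0,0,0,0,0,0])

```text
time: 3.78
eef_pos: [559.9, 198.0, -26.7]
ee_rot: [-2.221, -2.221, 0.0]
contact_force: [-0.1, 0.3, -0.3]
opening: 0.206
finger_force: 0.0
```

Run:
```python
from h import *
o=observe();print(o["eef_pos"],o["contact_force"])
for n in ("scene","side"):
    c=camera(n); W=cloud(c); p=W[(W[...,2]>2)&(W[...,2]<90)&(W[...,0]>535)&(W[...,0]<585)&(W[...,1]>182)&(W[...,1]<216)]
    print(n,np.sort(p[:,2])[:8].round(1))
    q=p[p[:,2]<14]; print(q.min(0).round(1),q.max(0).round(1))
```

```text
[559.90121829 197.95342986 -26.7132191 ] [-0.08476202  0.25194736 -0.29207309]
scene [5.8 6.3 6.4 6.7 6.7 7.  7.1 7.2]
[544.7 186.5   5.8] [573.6 211.9  14. ]
side [7.8 8.1 8.1 8.2 8.3 8.5 8.7 8.7]
[544.5 187.3   7.8] [575.  211.8  14. ]
```

arm_command(commands=[0,-0.5,-0.1,0,0,0,0,-0.5,0,0,0,0,0,-0.5,0,0,0,0,0,-0.7,0,0,0,0,0,-0.9,0,0,0,0,0,-1.1,0,0,0,0,0,-1.2,0,0,0,0,0,-1.2,0,0,0,0,0,-1.2,0,0,0,0,0,-1.2,0,0,0,0])

```text
time: 5.12
eef_pos: [560.0, 107.1, -27.5]
ee_rot: [-2.222, -2.221, -0.0]
contact_force: [-0.5, 0.7, 0.4]
opening: 0.211
finger_force: 0.2
```

```bash
cat >> h.py <<'E'
def ring(x,y,R,n="side"):
    W=cloud(camera(n)); W=W[np.isfinite(W[...,2])]
    p=W[(np.hypot(W[:,0]-x,W[:,1]-y)<R+10)&(W[:,2]>8)&(W[:,2]<17)]
    from scipy.optimize import least_squares
    s=least_squares(lambda q:np.hypot(*(p[:,:2]-q).T)-R*.78,[x,y],loss="soft_l1",f_scale=2)
    return s.x.round(1),len(p)
E
python3 - <<'E'
from h import *
o=observe();e=o["eef_pos"];print(e,o["contact_force"])
print(ring(e[0],e[1]-25,17,"scene"))
E
```

```text
[559.97034034 107.11736558 -27.54414977] [-0.46289916  0.74691072  0.3824892 ]
(array([558.4,  84.3]), 168)
```

arm_command(commands=[0,-1.2,0,0,0,0,0,-1.2,0,0,0,0,0,-1.2,0,0,0,0,0,-1.2,0,0,0,0,0,-1.2,0,0,0,0,0,-1.2,0,0,0,0,0,-1.2,0,0,0,0,0,-1.2,0,0,0,0,0,-1.2,0,0,0,0,0,-1.2,0,0,0,0])

```text
time: 6.42
eef_pos: [559.9, -12.8, -27.6]
ee_rot: [-2.221, -2.221, 0.0]
contact_force: [0.3, -0.0, 0.3]
opening: 0.209
finger_force: 0.2
```

arm_command(commands=[0,-1.2,0,0,0,0,0,-1.2,0,0,0,0,0,-1.2,0,0,0,0,0,-1.2,0,0,0,0,0,-1.2,0,0,0,0,0,-1.2,0,0,0,0,0,-1.2,0,0,0,0,0,-1.2,0,0,0,0,0,-0.8,0,0,0,0])

```text
time: 7.55
eef_pos: [560.0, -116.9, -27.5]
ee_rot: [2.222, 2.221, -0.0]
contact_force: [0.4, -0.4, -0.3]
opening: 0.211
finger_force: 0.2
```

Run:
```python
from h import *
o=observe();e=o["eef_pos"];print(e,o["contact_force"])
print(ring(e[0],e[1]-25,17,"scene"))
```

```text
[ 560.00625982 -116.8831553   -27.52962441] [ 0.36459522 -0.38746815 -0.25304963]
(array([ 558.5, -139.5]), 208)
```

arm_command(commands=[-0.2,-1.0,0,0,0,0,-0.3,-1.1,0,0,0,0,-0.3,-1.2,0,0,0,0,-0.3,-1.2,0,0,0,0,-0.3,-1.2,0,0,0,0,-0.3,-1.2,0,0,0,0,-0.3,-1.1,0,0,0,0,-0.3,-1.0,0,0,0,0,-0.2,-0.8,0,0,0,0,-0.1,-0.5,0,0,0,0])

```text
time: 8.85
eef_pos: [533.9, -219.5, -27.5]
ee_rot: [-2.222, -2.221, -0.0]
contact_force: [0.6, 0.8, 0.6]
opening: 0.209
finger_force: 0.3
```

Run:
```python
from h import *
o=observe();e=o["eef_pos"];print(e,o["contact_force"])
r,n=ring(e[0],e[1]-25,17,"scene"); d=r-[553.4,-164.5]
print(r,n,"uv",d@[.968,-.251],d@[.251,.968])
```

```text
[ 533.85923641 -219.51678062  -27.54990848] [0.59507599 0.82360219 0.64532115]
[ 532.3 -243.2] 124 uv -0.671100000000024 -81.4777
```

arm_command(commands=[0,0.5,0,0,0,0,0.2,1.0,0,0,0,0,0,0,4,0,0,0,0,0,4,0,0,0,1.5,4.4,0,0,0,0,1.5,4.4,0,0,0,0,1.5,4.4,0,0,0,0,1.5,4.4,0,0,0,0,1.5,4.4,0,0,0,0,1.3,4.4,0,0,0,0])

```text
time: 10.15
eef_pos: [624.1, 62.6, 52.5]
ee_rot: [2.22, 2.223, 0.0]
contact_force: [0.2, 0.3, 0.4]
opening: 0.21
finger_force: 0.0
```

arm_command(commands=[0,0,0,0,0,0,0,0,-3,0,0,0,0,0,-2,0,0,0,0,0,-1.5,0,0,0,0,0,0,0,0,0,0,0,0,0,0,0])

```text
time: 10.9
eef_pos: [624.7, 59.7, -11.8]
ee_rot: [2.221, 2.22, 0.001]
contact_force: [0.4, 0.1, 0.5]
opening: 0.209
finger_force: 0.0
```

Run:
```python
from h import *
o=observe();e=o["eef_pos"];print(e,o["contact_force"])
print(ring(623,25.5,15,"scene"),ring(490,13.5,13,"scene"))
r,n=ring(532,-243,17,"scene"); d=r-[553.4,-164.5]
print(r,n,"uv",d@[.968,-.251],d@[.251,.968])
```

```text
[624.67107722  59.71839827 -11.80436468] [0.371528   0.08672685 0.46334389]
(array([622.9,  24.2]), 101) (array([489.5,  12.2]), 102)
[ 532.2 -243. ] 245 uv -0.8180999999999301 -81.30919999999998
```

arm_command(commands=[-0.1,0,-0.7,0,0,0,0,0,-0.6,0,0,0,0,0,-0.3,0,0,0,0,-0.5,0,0,0,0,0,-0.5,0,0,0,0,0,-0.5,0,0,0,0,0,-0.6,0,0,0,0,0,-0.8,0,0,0,0,-0.1,-1.0,0,0,0,0,-0.1,-1.2,0,0,0,0])

```text
time: 12.3
eef_pos: [621.0, 8.3, -28.4]
ee_rot: [2.221, 2.221, 0.0]
contact_force: [-0.5, 1.1, -0.5]
opening: 0.214
finger_force: 0.3
```

Run:
```python
from h import *
o=observe();e=o["eef_pos"];print(e,o["contact_force"])
print(ring(e[0],e[1]-22,15,"scene"))
```

```text
[620.99769705   8.25401498 -28.41866626] [-0.48212906  1.06882135 -0.46521906]
(array([620.1, -10.9]), 132)
```

arm_command(commands=[-0.2,-1.2,0,0,0,0,-0.2,-1.2,0,0,0,0,-0.2,-1.2,0,0,0,0,-0.2,-1.2,0,0,0,0,-0.2,-1.2,0,0,0,0,-0.2,-1.2,0,0,0,0,-0.2,-1.2,0,0,0,0,-0.2,-1.2,0,0,0,0,-0.2,-1.2,0,0,0,0,-0.2,-1.2,0,0,0,0])

```text
time: 13.6
eef_pos: [600.8, -111.8, -28.6]
ee_rot: [-2.221, -2.221, 0.0]
contact_force: [-0.5, 0.2, 0.8]
opening: 0.21
finger_force: 0.3
```

Run:
```python
from h import *
o=observe();e=o["eef_pos"];print(e,o["contact_force"])
r,n=ring(e[0],e[1]-20,15,"scene"); d=r-[553.4,-164.5]
print(r,n,"uv",d@[.968,-.251],d@[.251,.968])
```

```text
[ 600.83090121 -111.82823876  -28.56194749] [-0.47611728  0.23060294  0.81038594]
[ 600.3 -132.2] 141 uv 37.29189999999998 43.03830000000001
```

arm_command(commands=[-0.2,-1.1,0,0,0,0,-0.2,-1.1,0,0,0,0,-0.2,-1.1,0,0,0,0,-0.2,-1.1,0,0,0,0,-0.2,-1.1,0,0,0,0,-0.2,-1.1,0,0,0,0,-0.2,-1.0,0,0,0,0,-0.2,-0.9,0,0,0,0,-0.1,-0.6,0,0,0,0,-0.1,-0.4,0,0,0,0])

```text
time: 14.9
eef_pos: [583.0, -206.4, -28.5]
ee_rot: [2.222, 2.221, 0.0]
contact_force: [0.2, 0.2, 0.3]
opening: 0.207
finger_force: 0.2
```

Run:
```python
from h import *
o=observe();e=o["eef_pos"];print(e,o["contact_force"])
r,n=ring(e[0],e[1]-20,15,"scene"); d=r-[553.4,-164.5]
print(r,n,"uv",d@[.968,-.251],d@[.251,.968])
```

```text
[ 582.95684034 -206.36438636  -28.52102245] [0.18253502 0.17932967 0.28714599]
[ 582.3 -227.1] 72 uv 43.687799999999974 -53.3429
```

arm_command(commands=[0,0.5,0,0,0,0,0.2,1.0,0,0,0,0,0,0,4,0,0,0,0,0,4,0,0,0,-1.6,4.0,0,0,0,0,-1.6,4.0,0,0,0,0,-1.6,4.0,0,0,0,0,-1.6,4.0,0,0,0,0,-1.6,4.0,0,0,0,0,-1.6,3.8,0,0,0,0])

```text
time: 16.2
eef_pos: [488.1, 49.0, 51.5]
ee_rot: [2.22, 2.222, 0.001]
contact_force: [0.9, 0.0, -0.3]
opening: 0.212
finger_force: 0.0
```

arm_command(commands=[0,0,0,0,0,0,0,0,-3,0,0,0,0,0,-2,0,0,0,0,0,-1.5,0,0,0,0,0,0,0,0,0,0,0,0,0,0,0])

```text
time: 16.95
eef_pos: [489.8, 46.8, -12.8]
ee_rot: [2.221, 2.221, 0.001]
contact_force: [0.0, -0.7, 0.4]
opening: 0.21
finger_force: 0.0
```

Run:
```python
from h import *
o=observe();e=o["eef_pos"];print(e,o["contact_force"])
print(ring(490,13.5,13,"scene"))
r,n=ring(582,-227,15,"scene"); d=r-[553.4,-164.5]
print(r,n,"uv",d@[.968,-.251],d@[.251,.968])
```

```text
[489.79765776  46.80777607 -12.8144617 ] [ 0.00638865 -0.73665962  0.40470474]
(array([489.4,  12.2]), 103)
[ 581.7 -227.3] 164 uv 43.15720000000007 -53.687099999999994
```

arm_command(commands=[0,0,-0.7,0,0,0,0,0,-0.5,0,0,0,0,0,-0.3,0,0,0,0,-0.5,0,0,0,0,0,-0.5,0,0,0,0,0,-0.5,0,0,0,0,0,-0.6,0,0,0,0,0.1,-0.8,0,0,0,0,0.2,-1.0,0,0,0,0,0.3,-1.2,0,0,0,0])

```text
time: 18.3
eef_pos: [495.2, -4.8, -28.5]
ee_rot: [2.221, 2.221, 0.0]
contact_force: [0.7, -0.0, 0.2]
opening: 0.212
finger_force: 0.2
```

Run:
```python
from h import *
o=observe();e=o["eef_pos"];print(e,o["contact_force"])
print(ring(e[0],e[1]-19,13,"scene"))
```

```text
[495.16711427  -4.79021397 -28.51384597] [ 0.69538048 -0.00720972  0.2244421 ]
(array([494.4, -21.4]), 137)
```

To (520,-112): then into the pocket to (501,-187).

arm_command(commands=[0.3,-1.2,0,0,0,0,0.3,-1.2,0,0,0,0,0.3,-1.2,0,0,0,0,0.3,-1.2,0,0,0,0,0.3,-1.2,0,0,0,0,0.3,-1.2,0,0,0,0,0.3,-1.2,0,0,0,0,0.2,-1.2,0,0,0,0,0.2,-1.0,0,0,0,0])

```text
time: 19.48
eef_pos: [520.1, -110.8, -28.6]
ee_rot: [-2.222, -2.221, 0.0]
contact_force: [-0.2, 0.8, 0.5]
opening: 0.212
finger_force: 0.3
```

Run:
```python
from h import *
o=observe();e=o["eef_pos"];print(e,o["contact_force"])
r,n=ring(e[0],e[1]-18,13,"scene"); d=r-[553.4,-164.5]
print(r,n,"uv",d@[.968,-.251],d@[.251,.968])
```

```text
[ 520.08203007 -110.82255884  -28.56904245] [-0.19837893  0.78362211  0.45608262]
[ 519.9 -127.9] 130 uv -41.614599999999996 27.020299999999995
```

arm_command(commands=[-0.1,-1.0,0,0,0,0,-0.2,-1.0,0,0,0,0,-0.2,-1.0,0,0,0,0,-0.3,-1.0,0,0,0,0,-0.3,-1.0,0,0,0,0,-0.2,-0.9,0,0,0,0,-0.2,-0.7,0,0,0,0,-0.2,-0.6,0,0,0,0,-0.1,-0.4,0,0,0,0])

```text
time: 20.65
eef_pos: [501.9, -186.3, -28.6]
ee_rot: [-2.221, -2.221, -0.0]
contact_force: [-0.5, 0.7, -0.8]
opening: 0.205
finger_force: 0.2
```

arm_command(commands=[0,0.5,0,0,0,0,0.2,1.0,0,0,0,0,0,0,4,0,0,0,0,0,4,0,0,0,0,4,4,0,0,0,0,4,2,0,0,0,0,4,0,0,0,0,0,4,0,0,0,0,0,0,0,0,0,0])

```text
time: 21.78
eef_pos: [503.6, -8.3, 111.4]
ee_rot: [-2.216, -2.226, -0.0]
contact_force: [-0.7, -0.0, -0.5]
opening: 0.211
finger_force: 0.0
```

Run:
```python
from h import *
c=snap("scene","end")
for x,y,R in ((532,-243,17),(582,-227,15),(501,-205,13)):
    r,n=ring(x,y,R,"scene"); d=r-[553.4,-164.5]
    print(r,n,"uv",d@[.968,-.251],d@[.251,.968])
a=dict(np.load("pics/s1.npz")); A=cloud(a);B=cloud(c)
for n,(x,y),r in (("relay",(442,131),30),("clamp",(640,105),28),("heats",(448,238),45),("att",(548,270),35),("brass",(639,224),18)):
    f=lambda W:W[(np.hypot(W[...,0]-x,W[...,1]-y)<r)&(W[...,2]>5)&(W[...,2]<60)].mean(0).round(1)
    print(n,f(A),f(B))
```

```text
[ 532.2 -243.1] 247 uv -0.7929999999999318 -81.40599999999998
[ 581.8 -227.2] 158 uv 43.228899999999975 -53.5652
[ 500.9 -204.3] 135 uv -40.8302 -51.70390000000001
relay [437.9 123.1  27.3] [438.  123.2  27.5]
clamp [637.  104.   17.7] [627.3 118.4   5.7]
heats [444.1 233.   20.6] [444.1 232.6  20.5]
att [548.9 271.1  11.7] [548.7 271.3  11.6]
brass [637.8 221.3  22.9] [634.1 222.7  16.6]
```

View pics/end.png

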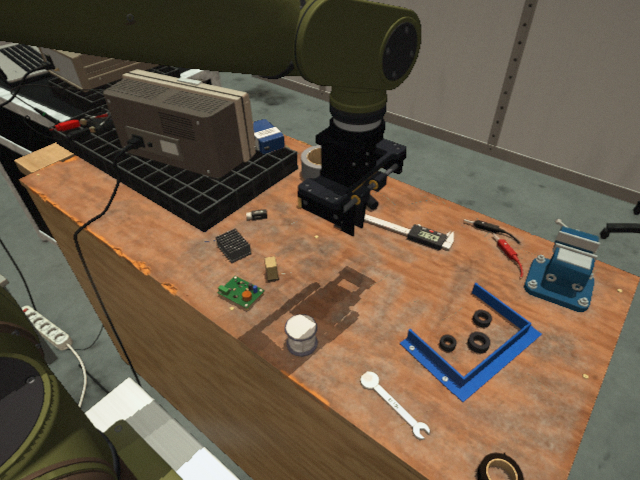

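All three rings lie flat inside the fence, at pixels (447,343), (479,342) and (482,318). The gripper hides the clamp and the brass spacer here, so I check those from the side camera and then hand in.

Run:
```python
from h import *
A=cloud(dict(np.load("pics/d1.npz")));B=cloud(camera("side")); ok=True
for n,(x,y),r in (("clamp",(640,105),28),("brass",(639,224),18)):
    f=lambda W:W[(np.hypot(W[...,0]-x,W[...,1]-y)<r)&(W[...,2]>5)&(W[...,2]<60)].mean(0)
    print(n,f(A).round(1),f(B).round(1)); ok&=np.abs(f(A)-f(B)).max()<2
if ok: print(hand_in())
```

```text
clamp [637.3 115.3  17.5] [637.2 115.4  17.3]
brass [637.6 227.8  21.8] [637.7 227.5  22. ]
the job is handed in; nothing more can be done
None
```

The job is handed in: all three ferrite rings lie flat wholly inside the fence at about 22 s on the clock, and the relay, heatsink, clamp-on ferrite, coaxial adapter and brass spacer measured unmoved.

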